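# Stamp a silver tag with the spring stamping machine

### The job

Stamp the silver tag: push the work slide gently and fully home under the stamp, then draw the striker's black knob straight up until the sear catches, feeling for the catch and not hauling it hard against the cap, and let go of the knob once it stands by itself. Then press the red trip pad gently until the striker fires and drives the stamp down onto the tag, and let the pad come back up. Do not let the knob fly back uncaught, do not push on the stamp itself, and leave everything else on the bench alone.

Things in the scene. Friction and masses are not known exactly. Their poses are not given: they have to be found in the camera images.
- stamper: Spring stamping machine, dark green cast iron, bolted down: base plate 180 x 110 x 18 mm, square column at its back (top 172 mm up), head arm, upright barrel 30 mm across. Origin on the bench directly below the barrel's axis; its x points from the slide's end plate to the column (away from the robot at yaw 0), y left, z up. All heights given here are above the bench.
- striker: Black knurled pull knob of the sprung striker, upright cylinder 26 mm across, 26 mm tall; the point is its centre, on the barrel axis, 226 mm up at the start; 18 mm free under it, round an 8 mm rod. Drawn straight up it pulls 3 N, growing 0.33 N per mm. The sear catches at 22 to 39 mm of draw. Uncaught, it flies home if let go. After a full blow it rests 6 mm lower than at the start.
- cap: Brass cap closing the top of the barrel, 33 mm across, fixed; origin at the centre of its underside, 186 mm up; top 195 mm up. Where the sear catches differs every time: it hangs on a collar clamped on the rod inside the barrel, out of sight. Some 3 mm past the catch the collar meets the inside of the cap, a hard stop.
- trip: Trip lever on the machine's right (-y) side, steel; origin on its pivot, 19 mm right of the barrel axis, 135 mm up, hinge along the machine's x. Pressed, it pushes the sear out from under the collar. It stays still while the knob is drawn: the sear's catch is only felt, a drag of 1 to 3 N that comes and goes. Once caught, the knob eased down stands on the sear and its pull is gone; uncaught it still pulls.
- trip_pad (a point): Centre of the top of the red pad on the trip lever's arm, 22 x 26 x 6 mm, 92 mm right of the barrel axis and 141 mm up at rest; pressed straight down. With the striker caught it takes 4 to 6 N and fires after some 8 mm; at about 17 mm it meets a hard stop. A spring lifts it again.
- stamp: Steel stamp, a square 8 mm shank under the barrel, held up in its guide by a friction ring; origin at the centre of its face, 56 mm up at the start, 50 mm when a blow has driven it down onto the tag, where it stays.
- nest: Aluminium work slide, 110 x 44 x 10 mm, with the silver tag (30 x 18 x 2 mm) clamped in it between brass jaws; origin under the tag's centre at the slide's underside, 38 mm up. It runs along the machine's x with 3 N of friction; it starts drawn out 34 to 46 mm towards -x and is home, at a hard stop, when its origin is on the barrel axis.
- nest_tab (a point): Centre of the outer (-x) face of the slide's upright end plate, 62 mm up; the plate is 40 mm wide, 8 mm thick and reaches from 38 to 74 mm up; the face stands 84 mm to the -x side of the slide's origin. Pushed towards +x it sends the slide home.
- jar_a: Amber glass pot with a black lid, 42 mm across, 52 mm tall, origin under its centre. Leave alone.
- jar_b: Clear glass pot with a metal lid, 38 mm across, 45 mm tall, origin under its centre. Leave alone.
- tag_tray: Dark wooden tray of silver tags, 90 x 120 x 18 mm, origin under its centre. Leave alone.
- loupe: Folding steel loupe, about 26 x 50 x 26 mm, origin under its lens. Leave alone.
- ring_clamp: Wooden ring clamp with a brass band, 130 x 26 x 33 mm, lying along its x, origin under its centre. Leave alone.
- hammer: Small hammer with a wooden handle, 220 mm long, lying along its x. Leave alone.
- bench_block: Square steel bench block, 65 x 65 x 20 mm, origin under its centre. Leave alone.

How it is judged:
By the outcome, as a careful person would: the job done as asked, in the order asked, and still so for the second after the job is handed in, with the robot touching nothing.
It also fails if it takes over 72 s, if anything falls off the work surface, if the arm or the gripper's body presses on something with over 40 N, if the wrist force passes 120 N, or if a joint passes its speed limit or range.

### The arm

A 7-joint arm with a two-finger parallel gripper is mounted at the origin on the work surface. World frame = base frame: x ahead of the robot, y to its left, z up, the work surface at z = 0. Lengths are in mm, angles in rad, forces in N, time in s.
With the tool pointing down it reaches from about 400 to 875 mm from the base axis. Payload 4.4 kg.
Tool frame: the origin (TCP) lies at the very end of the fingers, on their centre line; the grasp point (between the pads) lies 19 mm behind it; z points along the fingers, y is the line along which they close (so a half turn about z gives the same grasp; the last joint's range is limited). The gripper opens to 85 mm and grips with 20 to 120 N. Pads are 22 mm wide; open, the fingers measure 114 mm over their backs; the gripper's body (76 mm by 85 mm) begins 54 mm behind the grasp point. The pads swing forward as they close: fully open they stand 13 mm farther back than shut.
Start: joints at [1.21, 0.628, 0.038, 1.517, -0.027, 0.996, -0.02], TCP at [188.884, -621.965, 231.313] pointing down, gripper open.
Joint ranges: [-3.06, 3.06], [-0.37, 2.12], [-1.25, 1.32], [0.18, 2.47], [-1.1, 4.24], [0.23, 1.98], [-2.94, 2.94]. Speed limits (rad/s): [2.57, 2.57, 3.14, 3.14, 3.14, 3.14, 3.14].

### API

Orientations are given as [roll, pitch, yaw] about the fixed x, y, z axes, in that order (R = Rz(yaw) Ry(pitch) Rx(roll)).
In Python, from cell import ctrl gives the robot as it stands.
- The arm moves only by the tool step_arm, never from a script. Its argument "series" is a list that holds one entry, the list of rows, each a list of 7 numbers: the turn, a rotation vector about the tool's x, y, z as a fraction of full scale, then the shift along the tool's x, y, z as a fraction of full scale, then the closure, from 0 (fully open) to 1 (shut). In form: [[[ax, ay, az, tx, ty, tz, gripper], ...]]. A call has 1 to 12 rows; each row shifts and turns the commanded pose from where the row before left it, along the tool's axes as they then stand; what a row does not reach is not made up. Full scale, the value 1, is 150 mm for a shift and 45 degrees for a turn. A row lasts 1/10 s, in which the tool goes at most 50 mm and 8.59 degrees, less where a joint would pass 70% of its speed; a pose out of reach is approached as far as the arm can. A call with a number of a shift or a turn outside -1 to 1 is refused whole. A call with a gripper value outside its range is refused whole. The fingers move at their own pace and stop on an object; the grip force is fixed at half the most. Time passes only in rows, so rows that do not move let the fingers close. It gives the time, the measured TCP pose, the force, the opening and the grip force at its end, in the units of the state.
- ctrl.read_state(): the state, without advancing time (a new reading comes with each control period).
- ctrl.get_image(name): name is "side" or "top"; returns a dict with "img" (400x640x3 uint8, red, green, blue), "fx", "fy", "cx", "cy" (pixels), "R" (3x3) and "t" (3): a world point X has camera coordinates R X + t. Camera axes: x right, y down, z forward; pixel columns grow to the right and rows downward; lengths in mm; the calibration is good to about 2 mm. A picture is of the moment at which its call begins. There is no depth.
- ctrl.finish_job(): hands the job in; it is judged then, once.
Trained networks look in a picture, given as the dict that the camera call returned (one of the last four; its "shot" number tells which), for a name from the list of things; names that differ only in an ending like _2 or _b are one class to them, and where a whole thing is asked for, a point or a joint stands for the part that bears it (a point fixed in the world has none). Each returns a list of dicts, best first, with "score" (0 to 1); they miss things now and then, are a little off and sometimes report something else, mostly with a low value. They report only what shows in the picture. A call takes as long as a camera call.
- ctrl.recognise(picture, thing): "centre" ([column, row] in pixels, amid what is visible of it).
The state is a dict: "clock": time; "qpos": joint angles; "qd": joint speeds; "tau": joint torques, N m; "eef_pos": TCP position; "tool_rot": TCP orientation; "force": force on the tool from outside, world axes, zero at the start; "torque": the same for the moment, N m; "width": finger opening in mm; "gripper_force": force on a finger pad.
Only numpy, scipy, OpenCV 4.12 (cv2) and the standard library are available. Lean on these libraries where they do the work, as an engineer would, in place of code of your own. Each camera call takes 0.05 s, during which the arm holds its last target. There are 200 camera calls.

## Working session

There is one attempt and no reset: what is moved stays moved. The work goes in short steps, Python scripts to look and compute and a tool call to move; the robot and the scene stay as the last step left them, time stands still between calls to the robot, and variables do not carry over. Pictures are saved under pics/ and viewed, at most 10 in all, crops included, and the job is handed in when it is done.

Besides the shell and the picture viewer there is one more tool, called after "Call:" as a command line: name --argument value ..., lists and objects as JSON in quotes. step_arm: Moves the arm, as the interface text tells. Shift numbers are shares of 150 mm and turn numbers shares of 45 degrees, none past 1 either way. Its arguments: {"type":"object","properties":{"series":{"type":"array","items":{"type":"array","items":{"type":"array","items":{"type":"number","minimum":-1,"maximum":1}}}}},"required":["series"]}

```bash
mkdir -p pics
cat > h.py <<'E'
import numpy as np, cv2
from cell import ctrl
def ray(p,uv):
    d=np.array([(uv[0]-p['cx'])/p['fx'],(uv[1]-p['cy'])/p['fy'],1.0])
    R=np.array(p['R']);t=np.array(p['t']);return -R.T@t, R.T@d
def atz(p,uv,z):
    c,d=ray(p,uv);return c+d*(z-c[2])/d[2]
def proj(p,X):
    c=np.array(p['R'])@np.array(X,float)+np.array(p['t']);return c[:2]/c[2]*[p['fx'],p['fy']]+[p['cx'],p['cy']]
E
python3 - <<'E'
from h import *
Z=dict(striker=226,cap=190,trip_pad=141,nest_tab=62,stamper=None,nest=None,stamp=None,jar_a=26,jar_b=22,tag_tray=9,loupe=10,ring_clamp=16,hammer=10,bench_block=10)
ps={n:ctrl.get_image(n) for n in('side','top')}
for n,p in ps.items():
    cv2.imwrite(f'pics/{n}0.png',p['img'][:,:,::-1])
    print(n,'cam',np.round(ray(p,(0,0))[0]))
    for k,z in Z.items():
        for r in ctrl.recognise(p,k)[:2]:
            print(k,round(r['score'],2),np.round(r['centre'],1),np.round(atz(p,r['centre'],z)[:2]) if z else '')
print(ctrl.read_state())
E
```

```text
side cam [ 509. -610.  867.]
striker 0.51 [328.  145.8] [622. 106.]
cap 0.6 [324.  156.2] [611. 106.]
nest_tab 0.82 [303. 193.] [546.  95.]
stamper 0.88 [329.3 185.8] 
nest 0.6 [302.6 193.9] 
stamp 0.72 [363.1 383.8] 
jar_a 0.49 [361.9 220.6] [705.  -5.]
jar_b 0.49 [361.9 220.6] [706.  -2.]
tag_tray 0.62 [308.5 165. ] [580. 263.]
loupe 0.59 [313.7 232.7] [562. -15.]
ring_clamp 0.48 [254.9 135.9] [404. 435.]
hammer 0.97 [252.5 394.1] [ 380. -411.]
bench_block 0.58 [362.5 385. ] [ 616. -426.]
bench_block 0.29 [364.8 216.8] [720.  19.]
top cam [ 216.  -15. 1693.]
trip_pad 0.61 [300.1 183.9] [626.  49.]
nest_tab 0.64 [283.8 212.9] [537. 102.]
stamper 0.83 [283.9 190.9] 
nest 0.72 [279.8 209.1] 
jar_a 0.44 [250.9 169.6] [697. 239.]
jar_b 0.44 [250.9 169.6] [698. 240.]
tag_tray 0.81 [240.5 199.2] [586. 268.]
tag_tray 0.62 [316.5 213.7] [553. -14.]
loupe 0.39 [316.7 212.2] [559. -14.]
ring_clamp 0.54 [193.2 241.7] [417. 418.]
hammer 0.65 [426.1 207.8] [ 605. -412.]
hammer 0.59 [437.  242.1] [ 482. -453.]
bench_block 0.84 [426.9 207.6] [ 606. -415.]
{'clock': 1.5, 'qpos': array([ 1.21020597,  0.6284468 ,  0.03850431,  1.51742543, -0.02697049,
        0.99631343, -0.01996961]), 'qd': array([ 0.00054918, -0.00059429,  0.00056738, -0.00137068, -0.00152795,
        0.00038657,  0.00031991]), 'tau': array([ 2.97097868e-04, -5.63271689e+01,  1.22571029e+00, -1.93777031e+01,
        1.09854768e-02,  1.52076427e-03,  8.39042627e-06]), 'eef_pos': array([ 188.86186748, -621.94725716,  231.27499625]), 'tool_rot': array([-3.14151796e+00, -5.01620955e-06,  2.94807714e-01]), 'force': array([0.24959031, 0.99866338, 0.27848023]), 'torque': array([-0.0141699 , -0.00790282,  0.03044639]), 'gripper_force': 0.0, 'width': 85.51121255618837}
```

View pics/side0.png

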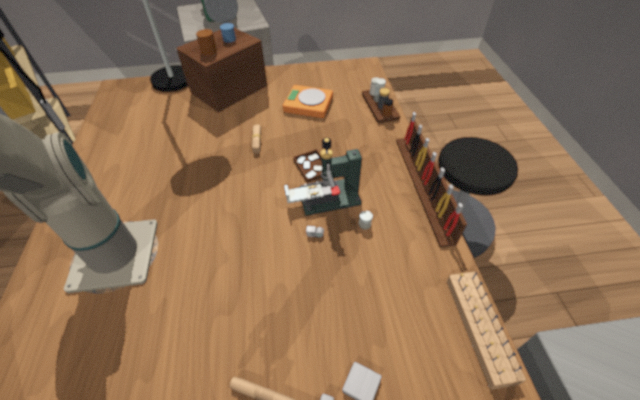

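View pics/top0.png

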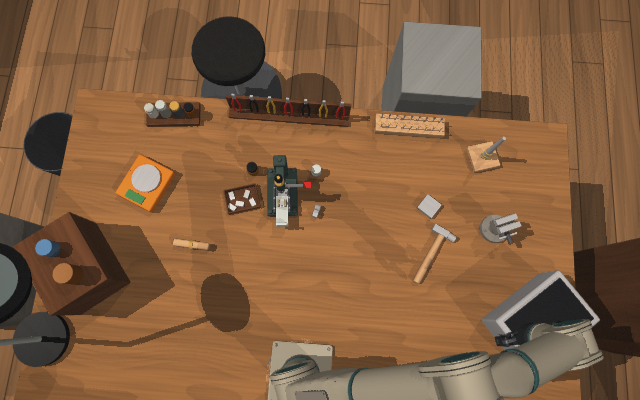

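The side view shows the machine at about (330,185) with the knob near (326,145). In the top view the knob is near (278,179), the red pad near (307,185) and the slide plate near (282,222). I'll enlarge both to measure.

Run:
```python
import cv2,numpy as np
a=cv2.imread('pics/top0.png')[145:235,240:330];b=cv2.imread('pics/side0.png')[130:245,275:385]
a=cv2.resize(a,(400,400),interpolation=cv2.INTER_CUBIC);b=cv2.resize(b,(400,418),interpolation=cv2.INTER_CUBIC)
c=np.zeros((418,800,3),np.uint8);c[:400,:400]=a;c[:,400:]=b;cv2.imwrite('pics/crop0.png',c)
from cell import ctrl
```

```text
(no output)
```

View pics/crop0.png

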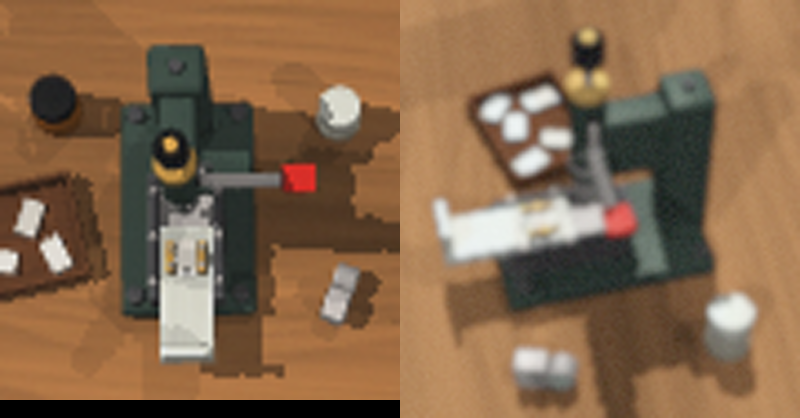

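The crops show knob tops at (171,144) on the left and (588,45) on the right, and red pads at (299,178) and (620,219). The base is nearly axis-aligned, so I'll fit the pose from these.

Run:
```python
from h import *
from scipy.optimize import least_squares
ps={n:ctrl.get_image(n) for n in('side','top')}
# subpixel colour centroid of red pad
for n,p in ps.items():
    im=p['img'].astype(int);m=(im[...,0]>150)&(im[...,1]<90)&(im[...,2]<90)
    m[:, :240]=0;m[:,400:]=0;m[:170]=0;m[240:]=0
    v,u=np.nonzero(m);print(n,'red',len(u),u.mean(),v.mean(),p['fx'])
T=lambda x,y:(240+x/4.444-.39,145+y/4.444-.39)
S=lambda x,y:(275+(x-400)/3.636-.36,130+y/3.636-.36)
# (cam, pixel, fn(d) machine point)
obs=[('top',T(171,145),(0,0,239),0),('side',S(588,36),(0,0,239),0),
('top',T(299,178),(0,-92,140),0),('side',S(621,217),(0,-92,140),0),
('top',T(187,353),(-80,0,74),1),('side',S(440,210),(-80,0,70),1)]
for yb,yo in((122,55),(255,-55)):
    pass
def pt(q,X,s):
    x,y,a,d=q;X=np.array(X,float);X[0]-=d*s
    c,s_=np.cos(a),np.sin(a);return [x+c*X[0]-s_*X[1],y+s_*X[0]+c*X[1],X[2]]
def res(q):
    return np.r_[np.concatenate([proj(ps[c],pt(q,X,s))-uv for c,uv,X,s in obs]),
     # base sides: only the coordinate across
     [proj(ps['top'],pt(q,(-50,55,18),0))[0]-T(122,0)[0],proj(ps['top'],pt(q,(-50,-55,18),0))[0]-T(256,0)[0],
      proj(ps['top'],pt(q,(50,55,18),0))[0]-T(122,0)[0],proj(ps['top'],pt(q,(50,-55,18),0))[0]-T(254,0)[0]]]
r=least_squares(res,[610,100,0,40],x_scale=[1,1,.01,1])
print(r.x,np.degrees(r.x[2]));print(np.round(r.fun,2))
for k,X,s in(('knob',(0,0,226),0),('pad',(0,-92,141),0),('tab',(-84,0,62),1)):print(k,np.round(pt(r.x,X,s),1))
c,o=proj,None
for n in ps:
  for k,X,s in(('knobtop',(0,0,239),0),('pad',(0,-92,141),0),('col',(60,0,172),0)):print(n,k,proj(ps[n],pt(r.x,X,s)))
```

```text
side red 15 335.2 192.33333333333334 360.96107390582875
top red 36 307.44444444444446 184.27777777777777 471.0467114056982
[6.19221239e+02 1.18137544e+02 8.25779077e-02 4.37207604e+01] 4.731365589839826
[-0.16 -0.82  0.09 -0.28 -0.04 -0.5  -1.19  0.13 -0.93 -0.5  -0.01  2.33
 -0.37 -0.25  0.01  0.18]
knob [619.2 118.1 226. ]
pad [626.8  26.5 141. ]
tab [491.9 107.6  62. ]
side knobtop [326.43589431 139.25667412]
side pad [334.24079121 189.20153144]
side col [347.20106353 154.38180787]
top knobtop [277.92829719 176.41786316]
top pad [306.84998233 184.090764  ]
top col [279.39598211 164.69880803]
```

Call:
step_arm --series '[[[0,0,0.135,0,0,0,1],[0,0,0.135,0,0,0,1],[0,0,0,0.214,-0.231,0,1],[0,0,0,0.214,-0.231,0,1],[0,0,0,0.214,-0.231,0,1],[0,0,0,0.214,-0.231,0,1],[0,0,0,0.214,-0.231,0,1],[0,0,0,0.214,-0.231,0,1],[0,0,0,0.214,-0.231,0,1],[0,0,0,0.214,-0.231,0,1],[0,0,0,0.214,-0.231,0,1],[0,0,0,0.214,-0.231,0,1]]]'

```text
clock: 2.8
eef_pos: [481.3, -248.5, 231.6]
tool_rot: [3.141, -0.001, 0.083]
force: [-0.1, -0.4, 0.2]
width: -0.1
gripper_force: 0.0
```

Call:
step_arm --series '[[[0,0,0,0.003,-0.295,0,1],[0,0,0,0.003,-0.295,0,1],[0,0,0,0.003,-0.295,0,1],[0,0,0,0.003,-0.295,0,1],[0,0,0,0.003,-0.295,0,1],[0,0,0,0.003,-0.295,0,1],[0,0,0,0.003,-0.295,0,1],[0,0,0,0.003,-0.295,0,1],[0,0,0,0,0,0.293,1],[0,0,0,0,0,0.293,1],[0,0,0,0,0,0.293,1],[0,0,0,0,0,0.293,1]]]'

```text
clock: 4.0
eef_pos: [455.1, 103.4, 54.4]
tool_rot: [-3.141, -0.002, 0.083]
force: [0.6, 1.3, 0.6]
width: -0.0
gripper_force: 0.0
```

Run:
```python
from h import *
p=ctrl.get_image('side');q=ctrl.get_image('top')
b=cv2.resize(p['img'][110:235,255:380,::-1],(400,400),interpolation=cv2.INTER_CUBIC)
a=cv2.resize(q['img'][145:235,240:330,::-1],(400,400),interpolation=cv2.INTER_CUBIC)
cv2.imwrite('pics/c1.png',np.hstack([a,b]))
```

```text
(no output)
```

View pics/c1.png

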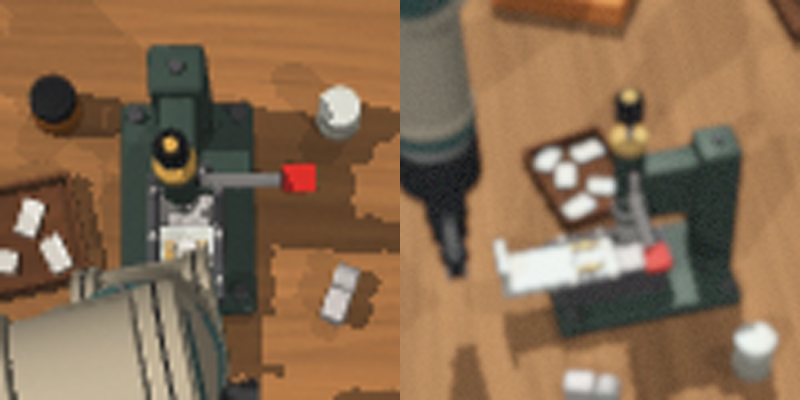

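The fingertip sits just in front of the tab: right crop, tip (455,272) and plate (503,255). Pushing slowly.

Call:
step_arm --series '[[[0,0,0,0.033,0,0,1],[0,0,0,0.033,0,0,1],[0,0,0,0.033,0,0,1],[0,0,0,0.033,0,0,1],[0,0,0,0.02,0,0,1],[0,0,0,0.02,0,0,1],[0,0,0,0.02,0,0,1],[0,0,0,0.02,0,0,1]]]'

```text
clock: 4.9
eef_pos: [484.7, 105.5, 55.4]
tool_rot: [3.141, 0.003, 0.083]
force: [-3.5, 0.0, 1.6]
width: -0.7
gripper_force: 1.6
```

Call:
step_arm --series '[[[0,0,0,0.02,0,0,1],[0,0,0,0.02,0,0,1],[0,0,0,0.02,0,0,1],[0,0,0,0.02,0,0,1],[0,0,0,0.02,0,0,1]]]'

```text
clock: 5.4
eef_pos: [501.1, 107.0, 55.3]
tool_rot: [-3.141, 0.001, 0.083]
force: [-4.6, 1.1, 0.7]
width: 0.2
gripper_force: 1.6
```

Call:
step_arm --series '[[[0,0,0,0.02,0,0,1],[0,0,0,0.02,0,0,1],[0,0,0,0.02,0,0,1],[0,0,0,0.02,0,0,1],[0,0,0,0.007,0,0,1],[0,0,0,0.007,0,0,1]]]'

```text
clock: 6.0
eef_pos: [515.3, 108.1, 55.5]
tool_rot: [-3.141, -0.0, 0.083]
force: [-2.7, 1.9, 0.0]
width: 0.1
gripper_force: 1.5
```

Call:
step_arm --series '[[[0,0,0,0.007,0,0,1],[0,0,0,0.007,0,0,1],[0,0,0,0.007,0,0,1]]]'

```text
clock: 6.3
eef_pos: [518.4, 108.3, 55.5]
tool_rot: [-3.142, -0.0, 0.083]
force: [-3.1, 1.8, -1.7]
width: 0.1
gripper_force: 1.5
```

Call:
step_arm --series '[[[0,0,0,0.007,0,0,1],[0,0,0,0.007,0,0,1],[0,0,0,0.007,0,0,1]]]'

```text
clock: 6.6
eef_pos: [521.6, 108.6, 55.6]
tool_rot: [-3.142, -0.0, 0.083]
force: [-3.0, 2.9, -0.3]
width: 0.3
gripper_force: 1.5
```

Call:
step_arm --series '[[[0,0,0,0.007,0,0,1],[0,0,0,0.007,0,0,1]]]'

```text
clock: 6.8
eef_pos: [523.7, 108.7, 55.6]
tool_rot: [-3.142, -0.0, 0.083]
force: [-3.5, 2.4, -0.9]
width: 0.1
gripper_force: 1.5
```

Call:
step_arm --series '[[[0,0,0,0.007,0,0,1],[0,0,0,0.007,0,0,1]]]'

```text
clock: 7.0
eef_pos: [523.7, 108.7, 55.5]
tool_rot: [3.141, 0.004, 0.083]
force: [-8.6, 1.7, 5.5]
width: -0.0
gripper_force: 4.1
```

Call:
step_arm --series '[[[0,0,0,0.007,0,0,1]]]'

```text
clock: 7.1
eef_pos: [523.7, 108.7, 55.5]
tool_rot: [3.141, 0.006, 0.083]
force: [-10.2, 2.3, 7.6]
width: -0.0
gripper_force: 5.1
```

Home: it stopped hard at 523.7, which agrees with the fit (barrel at x of about 618.5). Backing off and going above the knob.

Call:
step_arm --series '[[[0,0,0,-0.09,0,0,1],[0,0,0,-0.09,0,0,1],[0,0,0,-0.09,0,0,1],[0,0,0,0,0,-0.293,1],[0,0,0,0,0,-0.293,0],[0,0,0,0,0,-0.293,0],[0,0,0,0,0,-0.293,0],[0,0,0,0,0,-0.293,0],[0,0,0,0.22,0,0,0],[0,0,0,0.22,0,0,0],[0,0,0,0.22,0,0,0],[0,0,0,0.22,0,0,0]]]'

```text
clock: 8.3
eef_pos: [621.0, 115.5, 276.5]
tool_rot: [3.141, -0.005, 0.081]
force: [0.4, -0.1, -0.4]
width: 84.9
gripper_force: 0.0
```

Run:
```python
from h import *
s=ctrl.read_state();print(s['eef_pos'],s['force'],s['width'])
p=ctrl.get_image('side');q=ctrl.get_image('top')
b=cv2.resize(p['img'][90:215,275:400,::-1],(400,400),interpolation=cv2.INTER_CUBIC)
a=cv2.resize(q['img'][145:235,240:330,::-1],(400,400),interpolation=cv2.INTER_CUBIC)
cv2.imwrite('pics/c2.png',np.hstack([a,b]))
for z in(239,226,213):
  print(z,proj(p,(618.5,118,z)), (proj(p,(618.5,118,z))-[275,90])*3.2)
```

```text
[621.03652113 115.51207471 276.50568864] [ 0.3878367  -0.12638521 -0.36097598] 84.88637574094219
239 [326.17387339 139.31774145] [163.75639486 157.81677264]
226 [326.16922177 143.06893453] [163.74150967 169.82059048]
213 [326.1646648  146.74379828] [163.72692736 181.58015449]
```

View pics/c2.png

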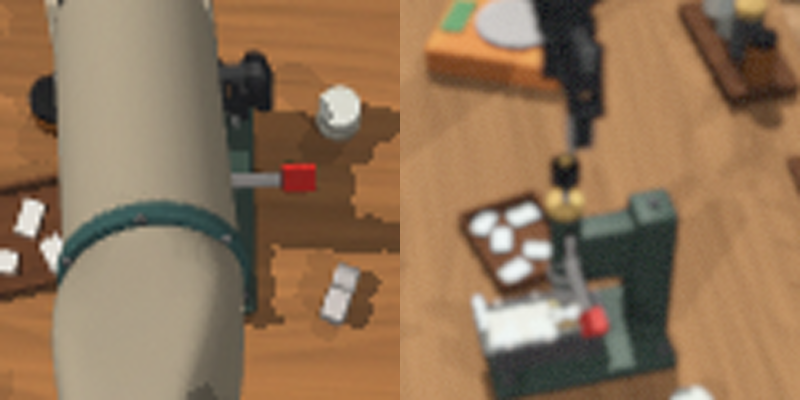

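The knob at (565,172) in the right crop matches the prediction, and the slide is home. Descending around the knob with a partial close.

Call:
step_arm --series '[[[0,0,0,-0.015,-0.018,0,0],[0,0,0,0,0,0.15,0],[0,0,0,0,0,0.15,0],[0,0,0,0,0,0.163,0],[0,0,0,0,0,0,0.55],[0,0,0,0,0,0,0.62],[0,0,0,0,0,0,0.62],[0,0,0,0,0,0,0.62]]]'

```text
clock: 9.2
eef_pos: [616.2, 119.2, 207.5]
tool_rot: [-3.141, -0.003, 0.083]
force: [0.1, 1.2, 0.6]
width: 32.5
gripper_force: 0.0
```

Call:
step_arm --series '[[[0,0,0,0,0,0,0.66],[0,0,0,0,0,0,0.66]]]'

```text
clock: 9.4
eef_pos: [616.0, 118.4, 206.6]
tool_rot: [3.141, -0.002, 0.082]
force: [0.6, -2.0, 0.9]
width: 28.9
gripper_force: 0.9
```

Call:
step_arm --series '[[[0,0,0,0.015,0.008,0,0.66],[0,0,0,0,0,0,0.66]]]'

```text
clock: 9.6
eef_pos: [618.0, 118.2, 205.8]
tool_rot: [-3.141, -0.0, 0.083]
force: [0.2, 0.0, -1.1]
width: 28.9
gripper_force: 0.0
```

Call:
step_arm --series '[[[0,0,0,0,0,0,0.8],[0,0,0,0,0,0,0.8],[0,0,0,0,0,0,0.8],[0,0,0,0,0,0,0.8]]]'

```text
clock: 10.0
eef_pos: [618.1, 117.0, 206.0]
tool_rot: [3.14, -0.001, 0.082]
force: [0.2, -4.8, 3.6]
width: 24.1
gripper_force: 58.7
```

Call:
step_arm --series '[[[0,0,0,0,0.006,-0.007,0.8],[0,0,0,0,0,0,0.8]]]'

```text
clock: 10.2
eef_pos: [618.1, 117.1, 206.4]
tool_rot: [3.142, -0.0, 0.083]
force: [2.7, -2.9, -2.6]
width: 24.3
gripper_force: 59.0
```

Call:
step_arm --series '[[[0,0,0,0,0,-0.02,0.8],[0,0,0,0,0,-0.02,0.8],[0,0,0,0,0,-0.02,0.8],[0,0,0,0,0,-0.007,0.8]]]'

```text
clock: 10.6
eef_pos: [618.0, 117.1, 217.0]
tool_rot: [3.141, -0.0, 0.083]
force: [3.4, -3.3, -6.2]
width: 24.3
gripper_force: 59.1
```

Call:
step_arm --series '[[[0,0,0,0,0,-0.02,0.8],[0,0,0,0,0,-0.02,0.8],[0,0,0,0,0,0,0.8]]]'

```text
clock: 10.9
eef_pos: [618.0, 117.0, 222.7]
tool_rot: [3.141, -0.0, 0.083]
force: [5.6, -3.6, -8.9]
width: 24.5
gripper_force: 59.2
```

Call:
step_arm --series '[[[0,0,0,0.006,0.004,-0.02,0.8],[0,0,0,0,0,0,0.8]]]'

```text
clock: 11.1
eef_pos: [618.0, 117.0, 225.1]
tool_rot: [-3.141, 0.002, 0.083]
force: [3.8, -1.2, -10.2]
width: 24.3
gripper_force: 59.4
```

Call:
step_arm --series '[[[0,0,0,0,0,-0.007,0.8],[0,0,0,0,0,0,0.8]]]'

```text
clock: 11.3
eef_pos: [618.0, 117.0, 226.4]
tool_rot: [-3.141, 0.002, 0.083]
force: [2.7, -0.2, -11.5]
width: 24.5
gripper_force: 59.4
```

Call:
step_arm --series '[[[0,0,0,0,0,-0.007,0.8],[0,0,0,0,0,0,0.8]]]'

```text
clock: 11.5
eef_pos: [618.0, 117.0, 227.7]
tool_rot: [-3.141, 0.002, 0.083]
force: [0.7, -0.3, -10.9]
width: 24.4
gripper_force: 59.4
```

Call:
step_arm --series '[[[0,0,0,0,0,-0.007,0.8],[0,0,0,0,0,0,0.8]]]'

```text
clock: 11.7
eef_pos: [618.0, 117.1, 228.9]
tool_rot: [-3.141, 0.001, 0.083]
force: [1.1, 0.0, -10.6]
width: 24.3
gripper_force: 59.4
```

The pull rose by about 2 N and fell back at about 22 mm, which may be the catch. I'll ease down to test it.

Call:
step_arm --series '[[[0,0,0,0,0,0.007,0.8],[0,0,0,0,0,0,0.8]]]'

```text
clock: 11.9
eef_pos: [618.1, 117.0, 227.7]
tool_rot: [-3.141, 0.001, 0.083]
force: [-0.1, 1.7, -10.7]
width: 24.3
gripper_force: 59.4
```

Call:
step_arm --series '[[[0,0,0,0,0,0.007,0.8],[0,0,0,0,0,0,0.8]]]'

```text
clock: 12.1
eef_pos: [618.1, 117.0, 226.7]
tool_rot: [-3.141, 0.001, 0.083]
force: [-2.4, 1.6, -12.3]
width: 24.3
gripper_force: 59.5
```

Call:
step_arm --series '[[[0,0,0,0,0,-0.007,0.8],[0,0,0,0,0,-0.007,0.8],[0,0,0,0,0,-0.007,0.8]]]'

```text
clock: 12.4
eef_pos: [618.1, 117.0, 230.0]
tool_rot: [-3.141, 0.001, 0.083]
force: [-2.2, 1.5, -12.5]
width: 24.2
gripper_force: 59.5
```

Call:
step_arm --series '[[[0,0,0,0,0,-0.005,0.8]]]'

```text
clock: 12.5
eef_pos: [618.1, 117.0, 230.8]
tool_rot: [-3.141, 0.001, 0.083]
force: [-2.8, 2.9, -12.7]
width: 24.4
gripper_force: 59.5
```

Call:
step_arm --series '[[[0,0,0,0,0,-0.005,0.8]]]'

```text
clock: 12.6
eef_pos: [618.1, 117.0, 231.5]
tool_rot: [-3.141, 0.001, 0.083]
force: [-3.9, 2.0, -11.8]
width: 24.2
gripper_force: 59.5
```

Call:
step_arm --series '[[[0,0,0,0,0,-0.005,0.8]]]'

```text
clock: 12.7
eef_pos: [618.1, 117.0, 232.2]
tool_rot: [-3.141, 0.001, 0.083]
force: [-4.3, 2.7, -11.4]
width: 24.6
gripper_force: 59.5
```

Call:
step_arm --series '[[[0,0,0,0,0,-0.005,0.8]]]'

```text
clock: 12.8
eef_pos: [618.1, 117.0, 232.9]
tool_rot: [-3.141, 0.001, 0.083]
force: [-3.5, 3.0, -13.2]
width: 24.2
gripper_force: 59.5
```

Call:
step_arm --series '[[[0,0,0,0,0,-0.005,0.8]]]'

```text
clock: 12.9
eef_pos: [618.1, 117.0, 233.7]
tool_rot: [-3.141, 0.001, 0.083]
force: [-3.7, 3.9, -12.7]
width: 24.2
gripper_force: 59.5
```

Call:
step_arm --series '[[[0,0,0,-0.005,-0.004,-0.005,0.8]]]'

```text
clock: 13.0
eef_pos: [618.1, 117.0, 234.5]
tool_rot: [3.141, -0.0, 0.083]
force: [-2.0, 1.7, -12.7]
width: 24.3
gripper_force: 59.5
```

Call:
step_arm --series '[[[0,0,0,0,0,-0.005,0.8]]]'

```text
clock: 13.1
eef_pos: [618.1, 117.0, 235.4]
tool_rot: [3.141, -0.0, 0.083]
force: [-2.5, 2.5, -13.1]
width: 24.2
gripper_force: 59.5
```

Call:
step_arm --series '[[[0,0,0,0,0,-0.005,0.8]]]'

```text
clock: 13.2
eef_pos: [618.1, 117.0, 236.1]
tool_rot: [3.141, -0.0, 0.083]
force: [-1.8, 1.2, -14.0]
width: 24.4
gripper_force: 59.5
```

Call:
step_arm --series '[[[0,0,0,0,0,-0.005,0.8]]]'

```text
clock: 13.3
eef_pos: [618.1, 117.0, 236.8]
tool_rot: [3.141, -0.0, 0.083]
force: [-2.0, 1.6, -13.1]
width: 24.4
gripper_force: 59.5
```

Call:
step_arm --series '[[[0,0,0,0,0,-0.005,0.8]]]'

```text
clock: 13.4
eef_pos: [618.1, 117.0, 237.6]
tool_rot: [3.141, -0.0, 0.083]
force: [-1.9, 2.3, -15.5]
width: 24.6
gripper_force: 59.5
```

Call:
step_arm --series '[[[0,0,0,0,0,-0.004,0.8]]]'

```text
clock: 13.5
eef_pos: [618.1, 117.0, 238.2]
tool_rot: [3.141, -0.0, 0.083]
force: [-1.7, 2.0, -14.4]
width: 24.4
gripper_force: 59.5
```

Call:
step_arm --series '[[[0,0,0,0,0,-0.004,0.8]]]'

```text
clock: 13.6
eef_pos: [618.1, 117.0, 238.8]
tool_rot: [3.141, -0.0, 0.083]
force: [-1.9, 1.9, -14.9]
width: 24.6
gripper_force: 59.5
```

Call:
step_arm --series '[[[0,0,0,0,0,-0.004,0.8]]]'

```text
clock: 13.7
eef_pos: [618.1, 117.0, 239.4]
tool_rot: [3.141, -0.0, 0.083]
force: [-1.3, 1.8, -14.8]
width: 24.6
gripper_force: 59.5
```

Call:
step_arm --series '[[[0,0,0,0,0,-0.004,0.8]]]'

```text
clock: 13.8
eef_pos: [618.1, 117.0, 240.0]
tool_rot: [3.141, -0.0, 0.083]
force: [-0.9, 1.5, -14.5]
width: 24.5
gripper_force: 59.6
```

Call:
step_arm --series '[[[0,0,0,0,0,-0.004,0.8]]]'

```text
clock: 13.9
eef_pos: [618.1, 117.0, 240.6]
tool_rot: [3.141, -0.0, 0.083]
force: [-2.3, 2.4, -14.5]
width: 24.3
gripper_force: 59.6
```

Call:
step_arm --series '[[[0,0,0,0,0,0.007,0.8],[0,0,0,0,0,0,0.8]]]'

```text
clock: 14.1
eef_pos: [618.1, 117.0, 239.5]
tool_rot: [3.141, -0.0, 0.083]
force: [-0.7, 1.8, -14.6]
width: 24.5
gripper_force: 59.6
```

Call:
step_arm --series '[[[0,0,0,0,0,0.006,0.8],[0,0,0,0,0,0,0.8]]]'

```text
clock: 14.3
eef_pos: [618.1, 117.0, 238.6]
tool_rot: [3.141, -0.0, 0.083]
force: [-1.7, 1.3, -13.9]
width: 24.6
gripper_force: 59.6
```

Call:
step_arm --series '[[[0,0,0,0,0,-0.007,0.8],[0,0,0,0,0,-0.007,0.8]]]'

```text
clock: 14.5
eef_pos: [618.1, 117.0, 240.7]
tool_rot: [3.141, -0.0, 0.083]
force: [-0.5, 1.6, -15.9]
width: 24.3
gripper_force: 59.6
```

Call:
step_arm --series '[[[0,0,0,0,0,-0.004,0.8]]]'

```text
clock: 14.6
eef_pos: [618.1, 117.0, 241.6]
tool_rot: [3.141, -0.0, 0.083]
force: [-0.6, 1.0, -14.9]
width: 24.3
gripper_force: 59.6
```

Call:
step_arm --series '[[[0,0,0,0,0,-0.004,0.8]]]'

```text
clock: 14.7
eef_pos: [618.1, 117.0, 242.0]
tool_rot: [3.141, -0.0, 0.083]
force: [-1.2, 1.7, -14.8]
width: 24.2
gripper_force: 59.6
```

Call:
step_arm --series '[[[0,0,0,0,0,-0.004,0.8]]]'

```text
clock: 14.8
eef_pos: [618.1, 117.0, 242.6]
tool_rot: [3.141, -0.0, 0.083]
force: [-1.2, 1.8, -14.7]
width: 24.9
gripper_force: 59.6
```

Call:
step_arm --series '[[[0,0,0,0,0,-0.004,0.8]]]'

```text
clock: 14.9
eef_pos: [618.1, 117.0, 243.2]
tool_rot: [3.141, -0.0, 0.083]
force: [0.7, 1.3, -15.7]
width: 24.4
gripper_force: 59.6
```

Call:
step_arm --series '[[[0,0,0,0,0,-0.004,0.8]]]'

```text
clock: 15.0
eef_pos: [618.1, 117.0, 243.8]
tool_rot: [3.141, -0.0, 0.083]
force: [0.2, 1.1, -15.6]
width: 24.2
gripper_force: 59.6
```

Call:
step_arm --series '[[[0,0,0,0,0,-0.004,0.8]]]'

```text
clock: 15.1
eef_pos: [618.1, 117.0, 244.3]
tool_rot: [3.141, -0.0, 0.083]
force: [0.2, 1.1, -17.2]
width: 24.7
gripper_force: 59.6
```

Call:
step_arm --series '[[[0,0,0,0,0,-0.004,0.8]]]'

```text
clock: 15.2
eef_pos: [618.1, 116.9, 244.9]
tool_rot: [3.141, -0.0, 0.083]
force: [0.8, 0.7, -17.2]
width: 24.8
gripper_force: 59.7
```

Call:
step_arm --series '[[[0,0,0,0,0,-0.004,0.8]]]'

```text
clock: 15.3
eef_pos: [618.1, 117.0, 245.1]
tool_rot: [3.141, -0.0, 0.083]
force: [1.7, 1.4, -22.5]
width: 24.5
gripper_force: 59.9
```

It has just touched the stop, lightly, so the catch must be some 3 mm below. Easing down to check.

Call:
step_arm --series '[[[0,0,0,0,0,0.007,0.8],[0,0,0,0,0,0.006,0.8]]]'

```text
clock: 15.5
eef_pos: [618.1, 117.0, 243.7]
tool_rot: [3.141, -0.0, 0.083]
force: [1.1, 0.7, -15.4]
width: 24.3
gripper_force: 60.0
```

Call:
step_arm --series '[[[0,0,0,0,0,0.006,0.8],[0,0,0,0,0,0.005,0.8]]]'

```text
clock: 15.7
eef_pos: [618.1, 117.0, 242.2]
tool_rot: [3.142, -0.0, 0.083]
force: [-0.0, -0.5, -15.5]
width: 24.7
gripper_force: 60.0
```

Call:
step_arm --series '[[[0,0,0,0,0,0.005,0.8],[0,0,0,0,0,0,0.8]]]'

```text
clock: 15.9
eef_pos: [618.1, 117.0, 241.4]
tool_rot: [3.141, -0.0, 0.083]
force: [-0.3, 0.4, -14.4]
width: 24.5
gripper_force: 60.1
```

Call:
step_arm --series '[[[0,0,0,0,0,0.004,0.8],[0,0,0,0,0,0,0.8]]]'

```text
clock: 16.1
eef_pos: [618.1, 117.0, 241.2]
tool_rot: [3.142, -0.001, 0.083]
force: [-1.3, -0.4, -10.2]
width: 24.7
gripper_force: 60.4
```

Call:
step_arm --series '[[[0,0,0,0,0,0.004,0.8],[0,0,0,0,0,0,0.8]]]'

```text
clock: 16.3
eef_pos: [618.1, 117.0, 241.0]
tool_rot: [3.142, -0.001, 0.083]
force: [-3.0, 0.1, -6.1]
width: 24.5
gripper_force: 60.9
```

Call:
step_arm --series '[[[0,0,0,0,0,0.004,0.8],[0,0,0,0,0,0,0.8]]]'

```text
clock: 16.5
eef_pos: [618.2, 117.0, 240.7]
tool_rot: [-3.142, -0.001, 0.083]
force: [-5.4, -1.9, 1.1]
width: 24.7
gripper_force: 61.5
```

The pull is gone and z holds at about 241, so the striker is caught. Releasing and rising.

Call:
step_arm --series '[[[0,0,0,0,0,0,0.66],[0,0,0,0,0,0,0.6],[0,0,0,0,0,0,0.3],[0,0,0,0,0,0,0],[0,0,0,0,0,0,0],[0,0,0,0,0,-0.2,0],[0,0,0,0,0,-0.25,0],[0,0,0,0,0,-0.25,0]]]'

```text
clock: 17.3
eef_pos: [617.8, 117.1, 345.4]
tool_rot: [3.141, 0.001, 0.083]
force: [1.6, -0.2, 1.2]
width: 85.3
gripper_force: 0.0
```

Run:
```python
from h import *
s=ctrl.read_state();print(s['eef_pos'],s['force'],s['width'])
p=ctrl.get_image('side')
cv2.imwrite('pics/c3.png',cv2.resize(p['img'][90:215,275:400,::-1],(400,400),interpolation=cv2.INTER_CUBIC))
print((proj(p,(618.5,117,226+35))-[275,90])*3.2)
```

```text
[617.81980375 117.09903092 345.38657674] [ 1.58423002 -0.21811806  1.18068029] 85.29496172574639
[163.96511115 137.71092148]
```

View pics/c3.png

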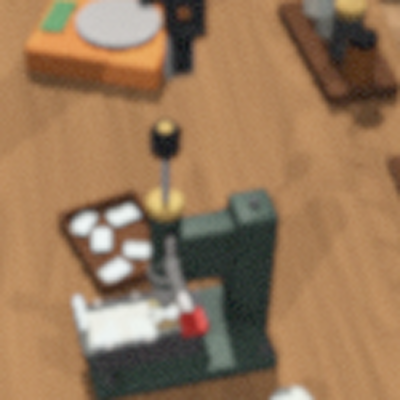

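The knob stands drawn at (165,138), as predicted. Going over the pad with the fingers shut.

Call:
step_arm --series '[[[0,0,0,0.004,0.308,0,1],[0,0,0,0,0.308,0,1],[0,0,0,0,0,0,1],[0,0,0,0,0,0,1],[0,0,0,0,0,0.3,1],[0,0,0,0,0,0.3,1],[0,0,0,0,0,0.3,1],[0,0,0,0,0,0.27,1],[0,0,0,0,0,0,1]]]'

```text
clock: 18.25
eef_pos: [621.7, 27.1, 163.3]
tool_rot: [-3.14, 0.012, 0.085]
force: [-1.4, -0.3, 0.1]
width: 0.1
gripper_force: 0.0
```

Run:
```python
from h import *
s=ctrl.read_state();print(s['eef_pos'],s['force'],s['width'])
p=ctrl.get_image('side')
cv2.imwrite('pics/c4.png',cv2.resize(p['img'][90:215,275:400,::-1],(400,400),interpolation=cv2.INTER_CUBIC))
```

```text
[621.69920289  27.10889409 163.27285948] [-1.35282187 -0.27546003  0.08575645] 0.11096922725108486
```

View pics/c4.png

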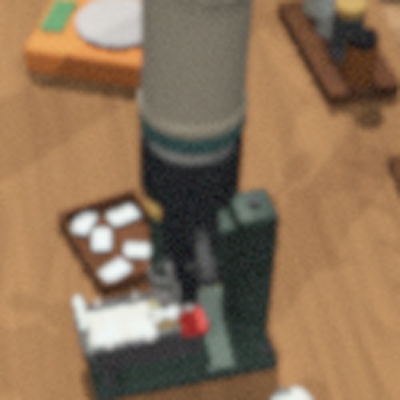

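The tip at (188,300) is just above the pad at (195,320). Centring, then descending.

Call:
step_arm --series '[[[0,0,0,0.025,0.014,0,1],[0,0,0,0,0,0.04,1],[0,0,0,0,0,0.04,1],[0,0,0,0,0,0.027,1],[0,0,0,0,0,0,1]]]'

```text
clock: 18.8
eef_pos: [629.7, 23.3, 152.6]
tool_rot: [-3.141, 0.001, 0.083]
force: [0.1, -0.0, 0.6]
width: 0.0
gripper_force: 0.0
```

Call:
step_arm --series '[[[0,0,0,0,0,0.014,1],[0,0,0,0,0,0.014,1],[0,0,0,0,0,0.014,1]]]'

```text
clock: 19.1
eef_pos: [630.2, 23.3, 146.5]
tool_rot: [-3.142, -0.0, 0.083]
force: [-0.6, -0.0, 0.4]
width: -0.1
gripper_force: 0.0
```

Call:
step_arm --series '[[[0,0,0,-0.027,-0.01,0,1],[0,0,0,0,0,0.013,1],[0,0,0,0,0,0.013,1],[0,0,0,0,0,0.007,1],[0,0,0,0,0,0,1]]]'

```text
clock: 19.6
eef_pos: [625.9, 24.4, 141.4]
tool_rot: [3.142, 0.0, 0.083]
force: [-0.2, 0.2, -0.2]
width: 0.2
gripper_force: 0.0
```

Call:
step_arm --series '[[[0,0,0,0,0,0.007,1],[0,0,0,0,0,0.007,1]]]'

```text
clock: 19.8
eef_pos: [626.2, 24.4, 139.6]
tool_rot: [3.141, -0.0, 0.083]
force: [-0.3, 0.1, 1.8]
width: -0.1
gripper_force: 0.7
```

Call:
step_arm --series '[[[0,0,0,0,0,0.007,1],[0,0,0,0,0,0.007,1]]]'

```text
clock: 20.0
eef_pos: [626.2, 24.3, 137.9]
tool_rot: [3.141, -0.001, 0.083]
force: [-0.9, -0.0, 5.6]
width: 0.0
gripper_force: 2.7
```

Call:
step_arm --series '[[[0,0,0,0,0,0.007,1],[0,0,0,0,0,0.007,1]]]'

```text
clock: 20.2
eef_pos: [626.2, 24.3, 135.7]
tool_rot: [3.141, -0.001, 0.083]
force: [1.0, 0.1, -0.0]
width: -0.0
gripper_force: 0.3
```

Call:
step_arm --series '[[[0,0,0,0,0,0.007,1],[0,0,0,0,0,0.007,1]]]'

```text
clock: 20.4
eef_pos: [626.3, 24.4, 133.2]
tool_rot: [3.141, -0.001, 0.083]
force: [0.8, -0.5, 1.2]
width: -0.0
gripper_force: 1.1
```

Call:
step_arm --series '[[[0,0,0,0,0,0.007,1]]]'

```text
clock: 20.5
eef_pos: [626.2, 24.4, 132.1]
tool_rot: [3.142, -0.001, 0.083]
force: [0.5, 0.3, 1.9]
width: -0.2
gripper_force: 1.2
```

Call:
step_arm --series '[[[0,0,0,0,0,0.007,1]]]'

```text
clock: 20.6
eef_pos: [626.2, 24.5, 131.1]
tool_rot: [3.142, -0.001, 0.083]
force: [0.2, -0.3, 1.9]
width: -0.2
gripper_force: 1.2
```

The load vanished at about 136, so it probably fired. Lifting straight up, clearing sideways and looking.

Call:
step_arm --series '[[[0,0,0,0,0,-0.05,1],[0,0,0,0,0,-0.1,1],[0,0,0,0,0,-0.28,1],[0,0,0,0,0,-0.3,1],[0,0,0,0,0,-0.3,1],[0,0,0,0,0.3,0,1],[0,0,0,0,0.3,0,1],[0,0,0,0,0.3,0,1],[0,0,0,0,0,0,1]]]'

```text
clock: 21.5
eef_pos: [635.8, -120.0, 285.8]
tool_rot: [3.135, 0.001, 0.071]
force: [-0.1, -0.4, -0.7]
width: -0.1
gripper_force: 0.0
```

Run:
```python
from h import *
s=ctrl.read_state();print(s['eef_pos'],s['force'],s['width'])
p=ctrl.get_image('side');q=ctrl.get_image('top')
b=cv2.resize(p['img'][110:235,275:400,::-1],(400,400),interpolation=cv2.INTER_CUBIC)
a=cv2.resize(q['img'][145:235,240:330,::-1],(400,400),interpolation=cv2.INTER_CUBIC)
cv2.imwrite('pics/c5.png',np.hstack([a,b]))
for z in (226,220):print((proj(p,(618.5,117,z))-[275,110])*3.2+[400,0])
```

```text
[ 635.75193371 -119.97375634  285.80765809] [-0.05019848 -0.4122662  -0.71999821] -0.10109201509749154
[563.91922925 106.60719442]
[563.91161772 112.06448643]
```

View pics/c5.png

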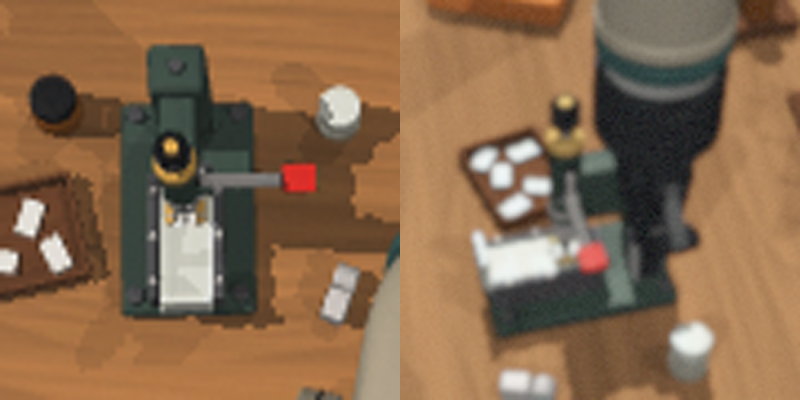

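The knob is down at (565,112), where a full blow would leave it. The pad is back up, the slide is home and the neighbouring items haven't moved. Handing in.

```bash
python3 -c "
from cell import ctrl
print(ctrl.finish_job())"
```

```text
the job is handed in; nothing more can be done
None
```

The job is handed in at about 21.6 s: the slide is fully home, the striker caught (after a light touch on the cap stop, about 6 N over the spring) and was let go. The trip fired it, the knob rests at about its full-blow height, and the pad is back up; I inferred the stamp's position from the knob rather than seeing it directly.

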